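# Find the block heel in the parts tins and add it to the job tray

### The arm

A 6-joint arm with a two-finger parallel gripper is mounted at the origin on the work surface. World frame = base frame: x ahead of the robot, y to its left, z up, the work surface at z = 0. Lengths are in m, angles in rad, forces in N, time in s.
With the tool pointing down it reaches from about 0.35 to 0.875 m from the base axis. Payload 4.2 kg.
Tool frame: the origin (TCP) lies at the very end of the fingers, on their centre line; the grasp point (between the pads) lies 19 mm behind it; x points along the fingers, y is the direction in which the jaws open and shut, and the axes are right-handed (so a half turn about x gives the same grasp; the last joint's range is limited). The gripper opens to 85 mm and grips with 20 to 120 N. Pads are 22 mm wide; open, the fingers measure 114 mm over their backs; the gripper's body (76 mm by 85 mm) begins 54 mm behind the grasp point. The pads swing forward as they close: fully open they stand 13 mm farther back than shut.
Start: joints at [-0.968, 0.385, 0.008, 0, -1.194, -0.259], TCP at [0.211, -0.588, 0.231] pointing down, gripper open.
Joint ranges: [-3.14, 3.14], [-1.21, 2.06], [-1.07, 1.41], [-3.16, 2.05], [-2.99, -0.16], [-3.1, 3.1]. Speed limits (rad/s): [2.79, 2.79, 3.14, 3.14, 3.14, 3.14].

### API

Orientations are given as a unit quaternion [w, x, y, z].
In Python, from workcell import state, grab_frame, get_calibration, finish_job gives the robot as it stands.
- The arm moves only by the tool drive_tool, never from a script. Its argument "deltas" is text: rows parted by semicolons, each of 7 numbers parted by spaces: the finger opening in cm, from 0 to 8.54, then the shift along the world's x, y, z in cm, then the turn, a rotation vector about the world's x, y, z in degrees. In form: fingers x y z ax ay az; .... A call has 1 to 8 rows; each row shifts and turns the pose as measured when the row begins; what a row does not reach is not made up. A row lasts 1/10 s, in which the tool goes at most 50 mm and 8.59 degrees, less where a joint would pass 70% of its speed; a pose out of reach is approached as far as the arm can. A call with a gripper value outside its range is refused whole. The fingers move at their own pace and stop on an object; the grip force is fixed at half the most. Time passes only in rows, so rows that do not move let the fingers close. It gives the time, the measured TCP pose, the force and the opening at its end, in the units of the state.
- state(): the state, without advancing time (a new reading comes with each control period).
- grab_frame(name): name is "side" or "top" or "wrist"; returns the picture (480x640x3 uint8, blue, green, red); there is no depth.
- get_calibration(name): a dict with "intrinsics" (3x3 intrinsics, pixels), "k1" (the pictures are not rectified: a ray, as slopes to the right and down, at radius r is drawn at 1 + k1 r^2 times it, then the intrinsics apply), "xyz" and "orientation" of the camera in the world. Camera axes: x right, y down, z forward; pixel columns grow to the right and rows downward; lengths in m; the calibration is good to about 2 mm. A picture is of the moment at which its call begins: read the wrist's pose just before it. get_calibration takes no time and is no camera call; for the wrist camera it gives the pose at the moment of the call.
- finish_job(): hands the job in, once; it reports no verdict.
The state is a dict: "time": time; "joints": joint angles; "qd": joint speeds; "joint_torque": joint torques, N m; "position": TCP position; "eef_rot": TCP orientation; "force": force on the tool from outside, world axes, zero at the start; "moment": the same for the moment, N m; "gripper_width": opening from 0.0 (shut) to 1.0 (fully open).
Only numpy, scipy, OpenCV 4.12 (cv2) and the standard library are available. Lean on these libraries where they do the work, as an engineer would, in place of code of your own. Each camera call takes 0.05 s, during which the arm holds its last target.

### The job

One of the three grey parts tins holds the D-shaped block heel that this shoe repair still needs: open the tins until you find it. Take the heel out and set it down, not dropped, upright on its rubber tread on the cork pad in the tray's empty cell, wholly between the dividers. Leave the other parts in their tins and the tray's other things where they are, and do not knock over the bottle or the jar behind; the opened lids may stay open.

Things in the scene. Friction and masses are not known exactly. Their poses are not given: they have to be found in the camera images.
- tin_a: a grey painted steel parts tin, fixed to the bench, 140 (its x) x 130 (its y) x 60 mm high, walls and floor 4 mm thick; origin: centre of its underside, on the bench. Its lid is hinged along its +x rim (the side away from the robot); the three tins look alike
- tin_b: a grey painted steel parts tin, fixed to the bench, 140 (its x) x 130 (its y) x 60 mm high, walls and floor 4 mm thick; origin: centre of its underside, on the bench. Its lid is hinged along its +x rim (the side away from the robot); the three tins look alike
- tin_c: a grey painted steel parts tin, fixed to the bench, 140 (its x) x 130 (its y) x 60 mm high, walls and floor 4 mm thick; origin: centre of its underside, on the bench. Its lid is hinged along its +x rim (the side away from the robot); the three tins look alike
- lid_a (a joint): hinge of the lid of tin_a, rad: 0 shut, grows as the free front edge swings up and back, stop at 1.9. The lid (140 x 130 x 6 mm, 150 g) has a stiff hinge and stays at any angle where it is left; about 1.5 to 2.5 N at the handle moves it
- lid_a_handle (a point): mid-point of the straight steel bar handle on the lid of tin_a: bar 11 mm thick, 70 mm long along the tin's y axis, standing 35 mm above the lid's top face, on two posts 60 mm apart, 10 mm behind the lid's front edge. The shut lid's handle is 60 mm towards the tin's -x from its centre, 101.5 mm above the bench; the bar can turn between the fingers as the lid swings, so the hand may stay pointing down
- lid_a_hinge (a point): mid-point of the hinge line of the lid of tin_a (the hinge runs along the tin's y axis), 70 mm towards the tin's +x from its centre, 60.5 mm above the bench
- lid_b (a joint): hinge of the lid of tin_b, rad: 0 shut, grows as the free front edge swings up and back, stop at 1.9. The lid (140 x 130 x 6 mm, 150 g) has a stiff hinge and stays at any angle where it is left; about 1.5 to 2.5 N at the handle moves it
- lid_b_handle (a point): mid-point of the straight steel bar handle on the lid of tin_b: bar 11 mm thick, 70 mm long along the tin's y axis, standing 35 mm above the lid's top face, on two posts 60 mm apart, 10 mm behind the lid's front edge. The shut lid's handle is 60 mm towards the tin's -x from its centre, 101.5 mm above the bench; the bar can turn between the fingers as the lid swings, so the hand may stay pointing down
- lid_b_hinge (a point): mid-point of the hinge line of the lid of tin_b (the hinge runs along the tin's y axis), 70 mm towards the tin's +x from its centre, 60.5 mm above the bench
- lid_c (a joint): hinge of the lid of tin_c, rad: 0 shut, grows as the free front edge swings up and back, stop at 1.9. The lid (140 x 130 x 6 mm, 150 g) has a stiff hinge and stays at any angle where it is left; about 1.5 to 2.5 N at the handle moves it
- lid_c_handle (a point): mid-point of the straight steel bar handle on the lid of tin_c: bar 11 mm thick, 70 mm long along the tin's y axis, standing 35 mm above the lid's top face, on two posts 60 mm apart, 10 mm behind the lid's front edge. The shut lid's handle is 60 mm towards the tin's -x from its centre, 101.5 mm above the bench; the bar can turn between the fingers as the lid swings, so the hand may stay pointing down
- lid_c_hinge (a point): mid-point of the hinge line of the lid of tin_c (the hinge runs along the tin's y axis), 70 mm towards the tin's +x from its centre, 60.5 mm above the bench
- heel: the wanted part: a tan shoe block heel, D-shaped seen from above (flat front, round back), 60 long (its x, round end at +x) x 40 wide (its y, flat parallel sides from x = -30 to +10 mm) x 42 mm high, 50 to 100 g, with a dark rubber tread 7 mm thick as its underside; origin: middle of its underside, z up. It stands on its tread on the floor of one of the tins, lengthwise to within about 0.5 rad
- heel_iron: a U-shaped flat dark steel heel iron, about 62 x 56 x 10 mm, in one of the tins; not wanted. Origin: underside, inside the U
- wedge: a long low tan block, 90 x 26 x 18 mm, in one of the tins; not wanted. Origin: middle of its underside
- tray: a low pale wooden job tray, fixed to the bench, 164 x 164 x 18 mm high, walls, floor and the crossed dividers 4 mm thick, so four square cells 76 mm wide, centred 40 mm from the tray's middle along its x and y; dividers as high as the walls. Three cells hold things up to 18 mm high, one is empty. Origin: centre of its underside
- pad: a cork pad, 66 x 66 x 2 mm, fixed on the floor of the tray's empty cell, at its centre; origin: middle of the pad's underside, its top is 6 mm above the bench; its axes are the tray's
- polish_tin: a round flat steel tin, 52 mm across, 18 mm high, in a cell of the tray; origin: middle of its underside
- lifts: a flat black rubber block 44 x 50 x 16 mm in a cell of the tray; origin: middle of its underside
- buckle: a square brass buckle frame 50 x 49 x 12 mm in a cell of the tray; origin: middle of its underside
- glue: a white bottle, 60 mm across, 140 mm high, standing behind the tins; origin: middle of its underside
- wax_jar: an amber jar, 72 mm across, 70 mm high, standing behind the tins; origin: middle of its underside

How it is judged:
On the way, in this order (a step that is already met when the one before it is completed fails the run):
1. the lid of the tin that holds the heel is open, with the heel still in it (((horizontal distance between heel and tin_a below 0.06 m and value of joint lid_a above 1 rad and height (world z) of heel below 0.03 m) or (horizontal distance between heel and tin_b below 0.06 m and value of joint lid_b above 1 rad and height (world z) of heel below 0.03 m) or (horizontal distance between heel and tin_c below 0.06 m and value of joint lid_c above 1 rad and height (world z) of heel below 0.03 m))), for 0.2 s.
2. the heel is lifted clear of the tin (height (world z) of heel above 0.065 m), for 0.1 s.
At the end, for the whole second after the job is handed in: The heel stands still, upright on its tread (within 0.12 rad), on the cork pad of the tray's empty cell: its middle within 25 mm of the pad's middle, its underside less than 10 mm above the bench (so on no divider) (horizontal distance between heel and pad below 0.025 m and height (world z) of heel below 0.01 m and angle between heel's own z axis and vertical below 0.12 rad and linear speed of heel below 0.02 m/s and angular speed of heel below 0.2 rad/s); the robot touches nothing.
It fails at once if the heel is dropped or thrown (falls free by more than about 25 mm: over 0.7 m/s with no finger on it) (contact force between the fingers and heel below 0.01 N and linear speed of heel above 0.7 m/s).
It fails at once if another part is taken out of its tin (lifted more than 60 mm above the bench) (height (world z) of any of heel_iron, wedge above 0.06 m).
It fails at once if a thing in the tray's other cells is moved by more than 25 mm (distance of any of polish_tin, lifts, buckle from where it was at the start of the episode above 0.025 m).
It fails at once if the bottle or the jar behind the tins is knocked over (tilted more than 0.6 rad) (angle between any of glue, wax_jar's own z axis and vertical above 0.6 rad).
It also fails if it takes over 72 s, if anything falls off the work surface, if the arm or the gripper's body presses on something with over 40 N, if the wrist force passes 120 N, or if a joint passes its speed limit or range.

## Working session

There is one attempt and no reset: what is moved stays moved. The work goes in short steps, Python scripts to look and compute and a tool call to move; the robot and the scene stay as the last step left them, time stands still between calls to the robot, and variables do not carry over. Pictures are saved under pics/ and viewed, and the job is handed in when it is done.

Besides the shell and the picture viewer there is one more tool, called after ">>>" as name(argument=value, ...) on one line, values as JSON. drive_tool: Moves the arm, as the interface text tells. Its arguments: {"type":"object","properties":{"deltas":{"type":"string"}},"required":["deltas"]}

```bash
mkdir -p pics; python3 - <<'E'
from workcell import *
import cv2
print(state())
for n in ["side","top"]:
    print(n,get_calibration(n)); cv2.imwrite(f"pics/{n}0.png",grab_frame(n))
E
```

```text
{'time': 0.0, 'joints': array([-9.68411083e-01,  3.85550184e-01,  6.58105976e-03, -4.88038770e-04,
       -1.19399922e+00, -2.58587765e-01]), 'qd': array([-0.00141505,  0.00045669, -0.00140084, -0.00051894, -0.00167516,
        0.0007397 ]), 'joint_torque': array([ 5.26047425e-04, -3.92287660e+01,  1.88409108e+01,  4.18636233e+00,
       -4.60029056e-03, -2.75207334e-06]), 'position': array([ 0.21046517, -0.58785696,  0.23020954]), 'eef_rot': array([ 0.69652101, -0.12012544,  0.69687045,  0.12165502]), 'force': array([-0.27694182,  0.5379517 ,  0.70529895]), 'moment': array([-0.0047577 ,  0.00624727, -0.05669607]), 'gripper_width': 0.9971082500022128}
side {'intrinsics': array([[595.76363622,   0.        , 313.14932449],
       [  0.        , 595.76363622, 243.73323532],
       [  0.        ,   0.        ,   1.        ]]), 'k1': 0.013414987556743278, 'xyz': array([0.4563781 , 0.80660575, 0.98663122]), 'orientation': array([ 0.03052227, -0.10089216,  0.92745962, -0.35875871])}
top {'intrinsics': array([[508.40897025,   0.        , 317.11334774],
       [  0.        , 508.40897025, 241.65662205],
       [  0.        ,   0.        ,   1.        ]]), 'k1': -0.1115192582621756, 'xyz': array([ 0.48577533, -0.0056759 ,  1.24439537]), 'orientation': array([ 0.0367804 , -0.70139916,  0.71094968, -0.0351706 ])}
```

View pics/top0.png

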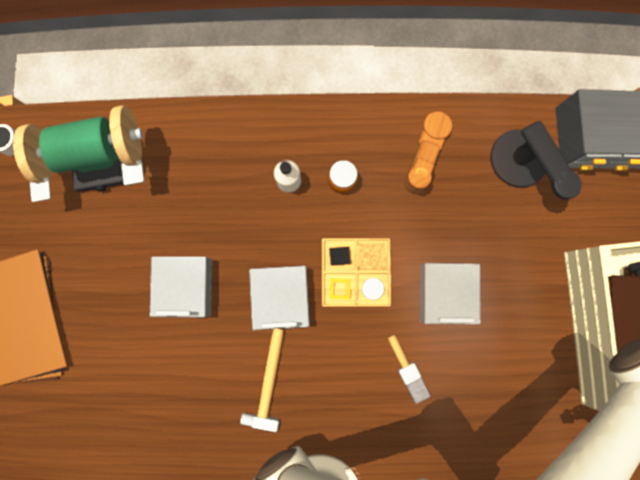

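View pics/side0.png

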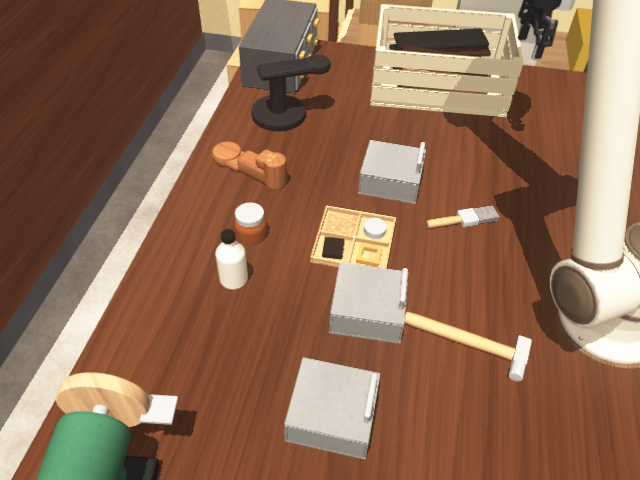

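```bash
cat > h.py <<'E'
import numpy as np, cv2
from scipy.spatial.transform import Rotation as R
from workcell import *
def rot(q): return R.from_quat([q[1],q[2],q[3],q[0]]).as_matrix()
def cast(c,px,z):
    px=np.atleast_2d(np.array(px,float)); K=c["intrinsics"]
    d=np.stack([(px[:,0]-K[0,2])/K[0,0],(px[:,1]-K[1,2])/K[1,1]],1)
    u=d.copy()
    for _ in range(20): u=d/(1+c["k1"]*(u**2).sum(1,keepdims=True))
    r=np.c_[u,np.ones(len(u))]@rot(c["orientation"]).T
    o=np.array(c["xyz"]); return o+r*((z-o[2])/r[:,2:3])
def proj(c,P):
    p=(np.atleast_2d(P)-c["xyz"])@rot(c["orientation"]); u=p[:,:2]/p[:,2:]
    u=u*(1+c["k1"]*(u**2).sum(1,keepdims=True)); K=c["intrinsics"]
    return np.c_[u[:,0]*K[0,0]+K[0,2],u[:,1]*K[1,1]+K[1,2]]
E
cat > m.py <<'E'
from h import *
im=cv2.imread("pics/top0.png"); c=get_calibration("top")
hsv=cv2.cvtColor(im,cv2.COLOR_BGR2HSV)
m=((hsv[...,1]<45)&(hsv[...,2]>125)).astype(np.uint8)*255
m[:, :140]=0; m[:240]=0; m[340:]=0;m[:,490:]=0
m[240:310,320:392]=0
cs,_=cv2.findContours(m,cv2.RETR_EXTERNAL,cv2.CHAIN_APPROX_NONE)
for k in cs:
    if cv2.contourArea(k)<1000: continue
    P=cast(c,k[:,0,:],0.0665)[:,:2]
    r=cv2.minAreaRect((P*1000).astype(np.float32)); print(r, cv2.boundingRect(k))
    b=cv2.boxPoints(r)/1000
    q=proj(c,np.c_[b,np.full(4,.0665)]); cv2.polylines(im,[q.astype(int)],1,(0,0,255),1)
# tray
m=((hsv[...,0]>10)&(hsv[...,0]<32)&(hsv[...,1]>60)&(hsv[...,2]>170)).astype(np.uint8)*255
m[:230]=0;m[315:]=0;m[:,:310]=0;m[:,400:]=0
cs,_=cv2.findContours(m,cv2.RETR_EXTERNAL,cv2.CHAIN_APPROX_NONE)
k=max(cs,key=cv2.contourArea);P=cast(c,k[:,0,:],0.018)[:,:2]
r=cv2.minAreaRect((P*1000).astype(np.float32)); print("tray",r)
b=cv2.boxPoints(r)/1000
q=proj(c,np.c_[b,np.full(4,.018)]); cv2.polylines(im,[q.astype(int)],1,(0,0,255),1)
cv2.imwrite("pics/top0m.png",cv2.resize(im[220:345,140:500],None,fx=2.2,fy=2.2,interpolation=cv2.INTER_CUBIC))
E
python3 m.py
```

```text
((478.1910705566406, 86.23957061767578), (139.0590057373047, 130.74688720703125), 2.5914034843444824) (250, 266, 59, 64)
((481.7177429199219, -314.99530029296875), (129.76324462890625, 137.80853271484375), 87.8018569946289) (424, 264, 56, 60)
((505.61920166015625, 322.501708984375), (130.49415588378906, 137.61766052246094), 89.345703125) (150, 257, 56, 60)
tray ((537.8182983398438, -96.67971801757812), (169.11790466308594, 166.76614379882812), 89.19500732421875)
```

View pics/top0m.png

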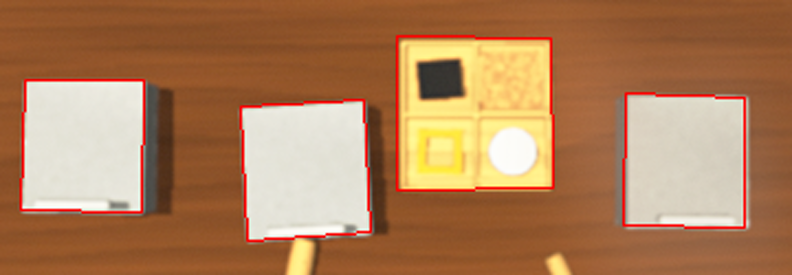

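```bash
python3 - <<'E'
from h import *
s=state(); M=rot(s["eef_rot"]); print(M.round(3), np.degrees(np.arctan2(M[1,1],M[0,1])))
for C,a in (((.4817,-.315),-2.2),((.4782,.0862),2.6),((.5056,.3225),-.65)):
    a=np.radians(a); x=np.array([np.cos(a),np.sin(a)]); h=np.array(C)+.07*x
    for phi in (0,.3,.6,.9,1.2,1.5,1.7,1.8):
        A=np.radians(180)-np.arctan2(.041,.13)-phi; r=np.hypot(.041,.13)
        print(phi,(h+x*r*np.cos(A)).round(4),round(.0605+r*np.sin(A),4))
c=get_calibration("wrist");print(c)
E
```

```text
[[-0.001 -0.337  0.942]
 [ 0.002  0.942  0.337]
 [-1.     0.002 -0.   ]] 109.68791287202905
0 [ 0.4217 -0.3127] 0.1015
0.3 [ 0.4397 -0.3134] 0.1381
0.6 [ 0.4676 -0.3145] 0.1677
0.9 [ 0.503  -0.3158] 0.1878
1.2 [ 0.5428 -0.3173] 0.1965
1.5 [ 0.5833 -0.3189] 0.1931
1.7 [ 0.609  -0.3199] 0.1841
1.8 [ 0.6211 -0.3204] 0.1778
0 [0.4183 0.0835] 0.1015
0.3 [0.4362 0.0843] 0.1381
0.6 [0.4641 0.0856] 0.1677
0.9 [0.4995 0.0872] 0.1878
1.2 [0.5392 0.089 ] 0.1965
1.5 [0.5798 0.0908] 0.1931
1.7 [0.6055 0.092 ] 0.1841
1.8 [0.6175 0.0925] 0.1778
0 [0.4456 0.3232] 0.1015
0.3 [0.4635 0.323 ] 0.1381
0.6 [0.4915 0.3227] 0.1677
0.9 [0.5269 0.3223] 0.1878
1.2 [0.5667 0.3218] 0.1965
1.5 [0.6073 0.3213] 0.1931
1.7 [0.633  0.3211] 0.1841
1.8 [0.6451 0.3209] 0.1778
{'intrinsics': array([[370.45716651,   0.        , 322.73597591],
       [  0.        , 370.45716651, 236.98637629],
       [  0.        ,   0.        ,   1.        ]]), 'k1': -0.02868176489582457, 'xyz': array([ 0.13592677, -0.61454494,  0.37247437]), 'orientation': array([0.08911478, 0.56884476, 0.80755232, 0.12780238])}
```

>>> drive_tool(deltas="4.5 2.6 3.4 0 0 0 8.5; 4.5 2.6 3.4 0 0 0 8.5; 4.5 2.6 3.4 0 0 0 8.5; 4.5 2.6 3.4 -1 0 0 8.5; 4.5 2.6 3.4 -1 0 0 8.5; 4.5 2.6 3.4 -1 0 0 8.5; 4.5 2.6 3.4 -1 0 0 8.5; 4.5 2.6 3.4 -1 0 0 8.5")

```text
time: 0.9
position: [0.4202, -0.3085, 0.1757]
eef_rot: [0.505, -0.492, 0.508, 0.495]
force: [0.7, -0.1, 0.4]
gripper_width: 0.526
```

```bash
cat > w.py <<'E'
import sys
from h import *
n=sys.argv[1]; cam=sys.argv[2] if len(sys.argv)>2 else "wrist"
s=state(); c=get_calibration(cam); im=grab_frame(cam); cv2.imwrite(f"pics/{n}.png",im)
import pickle; pickle.dump(c,open(f"pics/{n}.pkl","wb"))
M=rot(s["eef_rot"]); print(s["time"],s["position"].round(4),"yaw",np.degrees(np.arctan2(M[1,1],M[0,1])).round(1),"axis",M[:,0].round(3),s["force"].round(1),s["gripper_width"])
E
python3 w.py w1
```

```text
0.9 [ 0.4202 -0.3085  0.1757] yaw 178.5 axis [-0.005 -0.    -1.   ] [ 0.7 -0.1  0.4] 0.5257499834010446
```

View pics/w1.png

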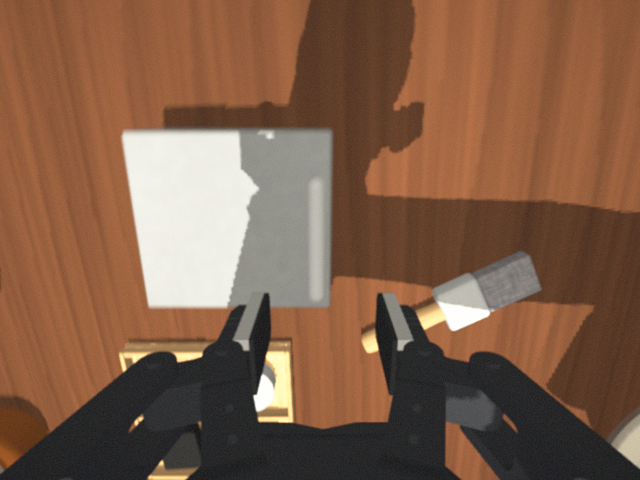

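```bash
python3 - <<'E'
from h import *; import pickle
c=pickle.load(open("pics/w1.pkl","rb"))
print(cast(c,[(317,180),(317,238),(317,300)],.107).round(4))
print(cast(c,[(125,132),(332,130),(329,306),(150,306)],.0665).round(4))
E
```

```text
[[ 0.4217 -0.3533  0.107 ]
 [ 0.4228 -0.3186  0.107 ]
 [ 0.424  -0.2773  0.107 ]]
[[ 0.5477 -0.3822  0.0665]
 [ 0.4115 -0.3793  0.0665]
 [ 0.4161 -0.2508  0.0665]
 [ 0.5526 -0.2543  0.0665]]
```

>>> drive_tool(deltas="4.5 0.2 -0.5 -4 0 0 0; 4.5 0 0 -3.5 0 0 0; 4.5 0 0 -1.8 0 0 0; 0 0 0 0 0 0 0; 0 0 0 0 0 0 0; 0 0 0 0 0 0 0; 0 0 0 0 0 0 0")

```text
time: 1.65
position: [0.4233, -0.3058, 0.0784]
eef_rot: [0.501, -0.493, 0.505, 0.501]
force: [4.9, 2.2, -4.1]
gripper_width: 0.106
```

```bash
python3 w.py w2
```

```text
1.65 [ 0.4233 -0.3058  0.0784] yaw 179.3 axis [-0.012  0.004 -1.   ] [ 4.9  2.2 -4.1] 0.10561159346193966
```

View pics/w2.png

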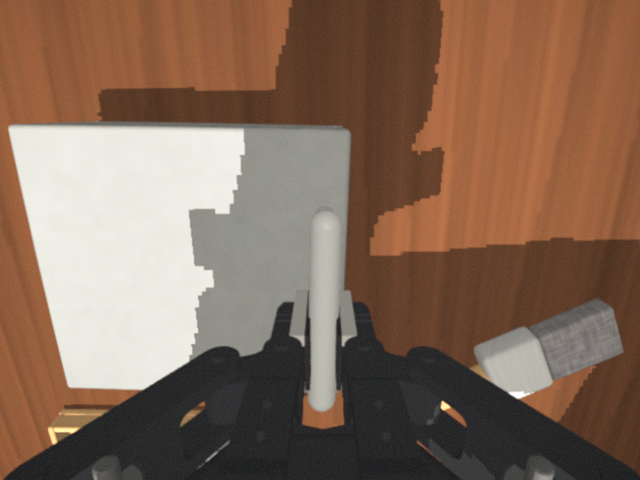

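>>> drive_tool(deltas="0 0.76 -0.03 1.9 0 0 0; 0 1.03 -0.04 1.76 0 0 0; 0 1.28 -0.05 1.6 0 0 0; 0 1.5 -0.06 1.4 0 0 0; 0 1.7 -0.07 1.1 0 0 0")

```text
time: 2.2
position: [0.4828, -0.3078, 0.1572]
eef_rot: [0.502, -0.489, 0.507, 0.502]
force: [-0.9, -2.0, -9.0]
gripper_width: 0.103
```

```bash
python3 w.py w3 side
```

```text
2.2 [ 0.4828 -0.3078  0.1572] yaw 178.9 axis [-0.019  0.008 -1.   ] [-0.9 -2.  -9. ] 0.10318813490814889
```

View pics/w3.png

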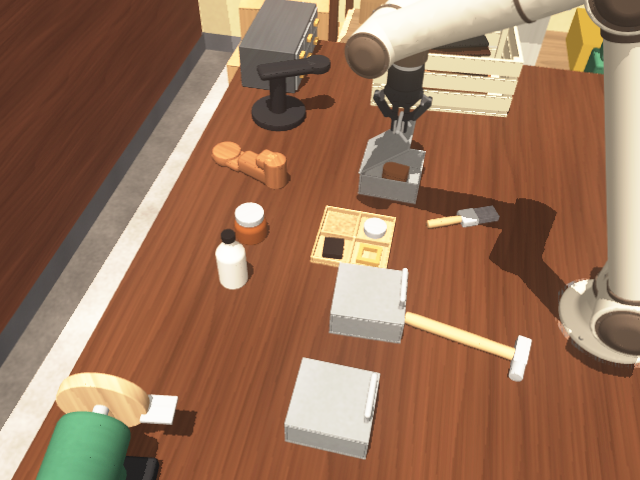

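>>> drive_tool(deltas="0 1.85 -0.07 0.87 0 0 0; 0 1.95 -0.08 0.58 0 0 0; 0 2.0 -0.08 0.28 0 0 0; 0 2.04 -0.08 0 0 0 0; 0 2.0 -0.08 -0.32 0 0 0; 0 1.94 -0.08 -0.62 0 0 0; 0 1.8 -0.08 -0.8 0 0 0")

```text
time: 2.95
position: [0.6115, -0.3123, 0.1682]
eef_rot: [0.499, -0.483, 0.512, 0.506]
force: [-2.6, 2.2, 0.1]
gripper_width: 0.101
```

```bash
python3 w.py w4 side; python3 w.py w4b
```

```text
2.95 [ 0.6115 -0.3123  0.1682] yaw 178.8 axis [-0.036  0.011 -0.999] [-2.6  2.2  0.1] 0.10086384391463155
3.0 [ 0.6146 -0.3125  0.1668] yaw 178.9 axis [-0.033  0.01  -0.999] [2.2 2.9 5.2] 0.10225995633933482
```

View pics/w4.png

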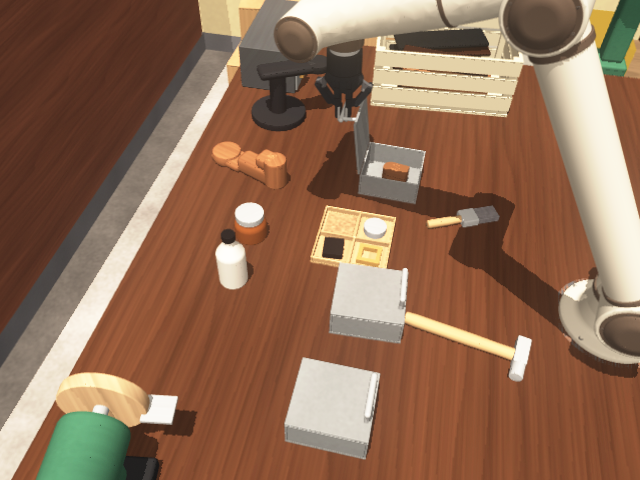

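View pics/w4b.png

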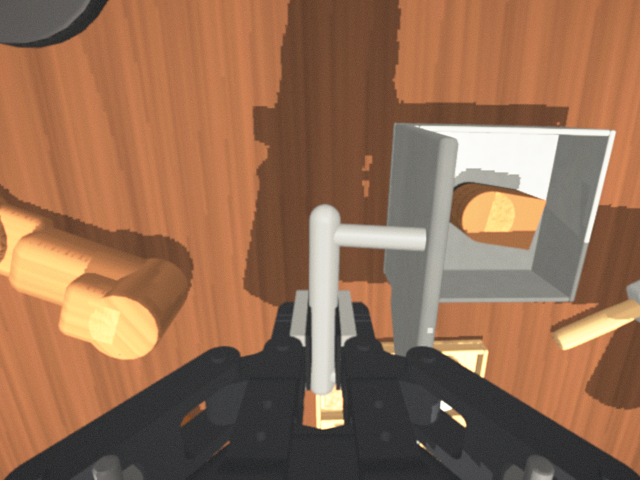

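>>> drive_tool(deltas="2.5 0 0 0 0 0 0; 2.5 0 0 0 0 0 0; 2.5 0 0 1 0 0 0; 2.5 0 0 4 0 0 0; 2.5 0 0 4 0 0 0; 2.5 -3 0 3 0 0 -8; 8 -4 0 0 0 0 -8; 8 -4.5 0 0 0 0 -8")

```text
time: 3.85
position: [0.4956, -0.3135, 0.2939]
eef_rot: [0.597, -0.365, 0.601, 0.385]
force: [0.2, 0.4, -0.0]
gripper_width: 0.623
```

>>> drive_tool(deltas="8 -4.5 0 0 0 -0.8 -8; 8 -4 0 0 0 -0.8 -8")

```text
time: 4.05
position: [0.4065, -0.3138, 0.2967]
eef_rot: [0.656, -0.281, 0.638, 0.288]
force: [-0.7, -0.6, 0.7]
gripper_width: 0.93
```

```bash
python3 w.py w5 ; python3 w.py w5t top
```

```text
4.05 [ 0.4065 -0.3138  0.2967] yaw 137.5 axis [ 0.019  0.019 -1.   ] [-0.7 -0.6  0.7] 0.9297927766955496
4.1 [ 0.4003 -0.3128  0.2975] yaw 137.1 axis [ 0.017  0.02  -1.   ] [-5.6  3.2 -1. ] 0.9351564456338411
```

View pics/w5.png

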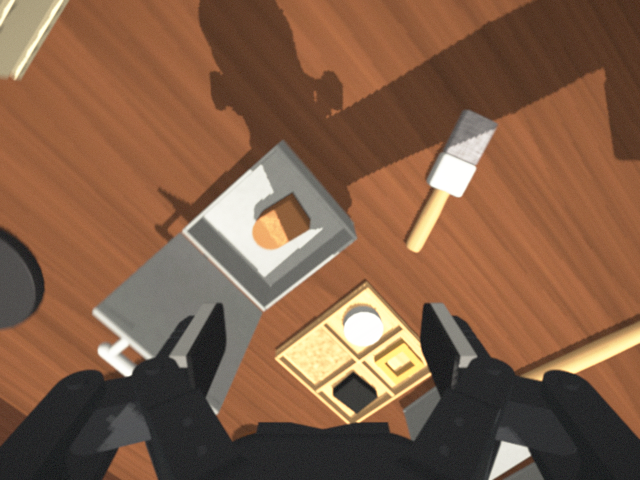

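View pics/w5t.png

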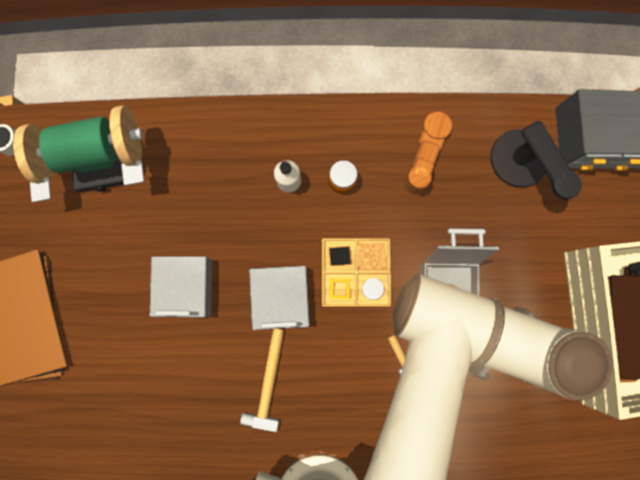

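```bash
python3 - <<'E'
import cv2
im=cv2.imread("pics/w5.png"); cv2.imwrite("pics/w5z.png",cv2.resize(im[180:260,230:330],None,fx=7,fy=7,interpolation=cv2.INTER_CUBIC))
E
```

```text
(no output)
```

View pics/w5z.png

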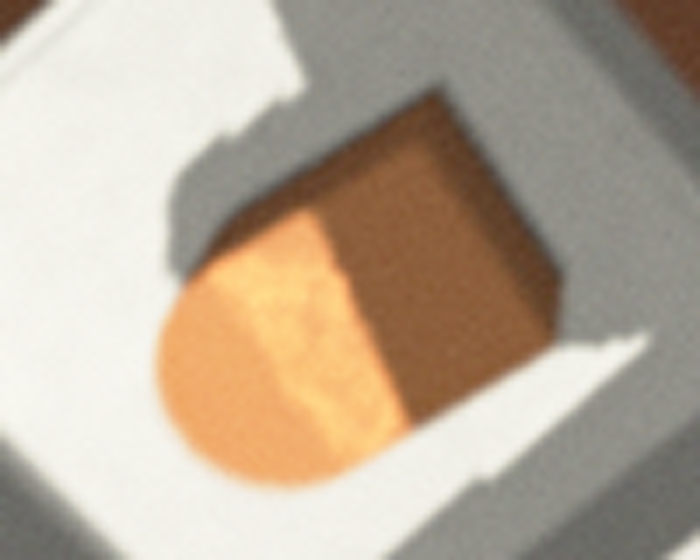

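```bash
python3 - <<'E'
from h import *; import pickle
c=pickle.load(open("pics/w5.pkl","rb"))
z=np.array([(430,150),(555,337),(410,425),(310,210),(195,280),(157,360),(180,425),(210,462),(280,487),(330,475)])
P=cast(c,np.array([230,180])+z/7,.046)[:,:2]
print(P.round(4))
r=cv2.minAreaRect((P*1000).astype(np.float32));print(r)
u=P[2]-P[1]; print(np.degrees(np.arctan2(u[1],u[0]))); u=P[4]-P[0]; print(np.degrees(np.arctan2(u[1],u[0]))); u=P[1]-P[0]; print(np.degrees(np.arctan2(u[1],u[0]))-90)
E
```

```text
[[ 0.4412 -0.3261]
 [ 0.4478 -0.2909]
 [ 0.4751 -0.2958]
 [ 0.4617 -0.3319]
 [ 0.4831 -0.3361]
 [ 0.4971 -0.3309]
 [ 0.5023 -0.3207]
 [ 0.5033 -0.313 ]
 [ 0.4981 -0.3023]
 [ 0.4906 -0.2984]]
((473.3879089355469, -314.6940002441406), (38.4433479309082, 59.11922836303711), 79.44194793701172)
-10.156198668561439
-13.352050380537865
-10.558035466991072
```

>>> drive_tool(deltas="6.5 1.2 0 0 -0.6 0.5 -8.4; 6.5 1.2 0 -1 -0.6 0.5 -8.4; 6.5 1.2 0 -2 0 0 -8.4; 6.5 1.2 0 -2 0 0 -8.4; 6.5 1.2 0 -2 0 0 -8.4; 6.5 1.2 -0.1 -2 0 0 -8.4; 6.5 0 -0.1 -2 0 0 -7.5; 6.5 0 0 0 0 0 0")

```text
time: 4.95
position: [0.4772, -0.3179, 0.1951]
eef_rot: [0.707, 0.063, 0.7, -0.08]
force: [-0.3, 0.4, -0.1]
gripper_width: 0.761
```

```bash
python3 w.py w6 ; python3 w.py w6s side
```

```text
4.95 [ 0.4772 -0.3179  0.1951] yaw 78.3 axis [ 0.006 -0.025 -1.   ] [-0.3  0.4 -0.1] 0.7611102500915776
5.0 [ 0.4782 -0.3186  0.197 ] yaw 78.5 axis [ 0.01  -0.027 -1.   ] [ 0.6 -0.4  1.3] 0.7612561721078299
```

View pics/w6.png

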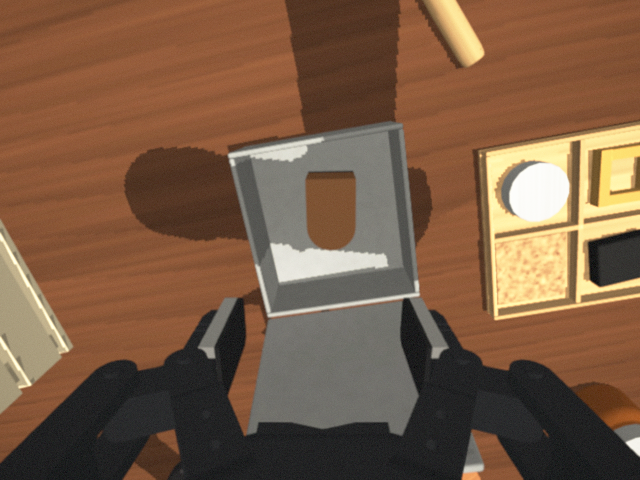

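View pics/w6s.png

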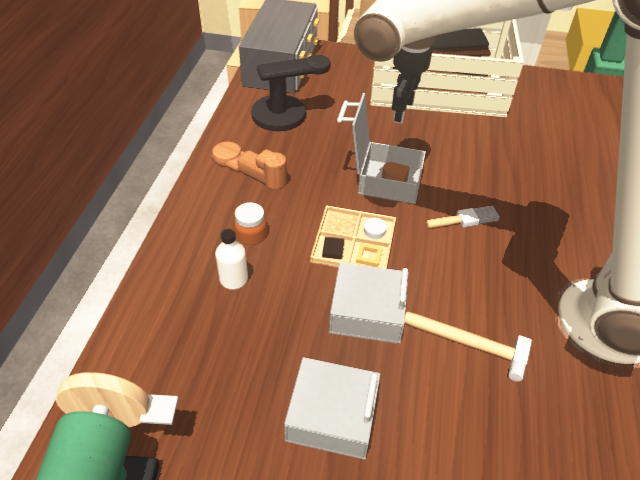

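```bash
python3 - <<'E'
from h import *; import pickle
im=cv2.imread("pics/w6.png")
cv2.imwrite("pics/w6z.png",np.hstack([cv2.resize(im[150:330,470:650],(540,540*180//170),interpolation=cv2.INTER_CUBIC)]))
cv2.imwrite("pics/w6y.png",cv2.resize(im[160:260,280:380],None,fx=6,fy=6,interpolation=cv2.INTER_CUBIC))
c=pickle.load(open("pics/w6.pkl","rb"))
P=cast(c,[(306,200),(355,200),(330,249),(330,178)],.046);print(P.round(4)); print(((P[0]+P[1])/2).round(4))
d=(P[1]-P[0]);print(np.degrees(np.arctan2(d[1],d[0])),np.linalg.norm(d))
E
```

```text
[[ 0.4597 -0.3315  0.046 ]
 [ 0.4674 -0.2931  0.046 ]
 [ 0.5045 -0.3208  0.046 ]
 [ 0.4462 -0.3092  0.046 ]]
[ 0.4636 -0.3123  0.046 ]
78.65111548522195 0.03919287335219607
```

View pics/w6z.png

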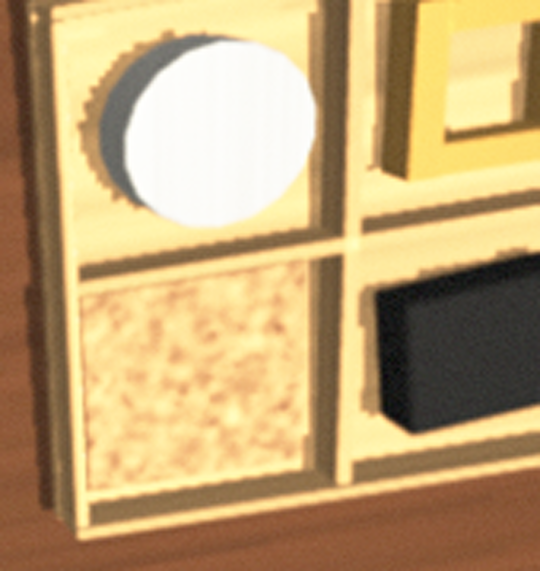

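View pics/w6y.png

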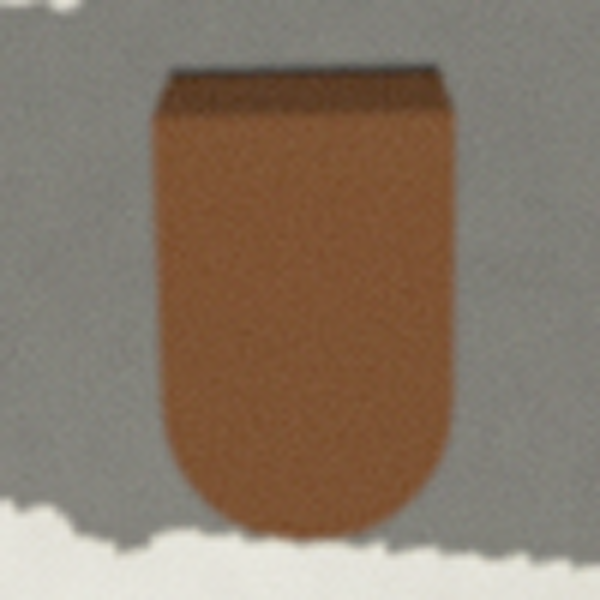

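>>> drive_tool(deltas="6.5 -0.6 0.4 -3 1.5 0.6 0.5; 6.5 0 0 -4 0 0 0; 6.5 0 0 -4 0 0 0; 6.5 0 0 -2 0 0 0; 6.5 0 0 0 0 0 0")

```text
time: 5.55
position: [0.4788, -0.3183, 0.0771]
eef_rot: [0.713, 0.059, 0.696, -0.065]
force: [0.6, 1.4, -0.9]
gripper_width: 0.758
```

```bash
python3 w.py w7; python3 - <<'E'
from h import *; import pickle
c=pickle.load(open("pics/w6.pkl","rb"))
P=cast(c,np.array([470,150])+np.array([(85,297),(305,262),(310,468),(92,490)])/3.176,.006)
print(P.round(4),P.mean(0).round(4)); print(cv2.minAreaRect((P[:,:2]*1000).astype(np.float32)))
E
```

```text
5.55 [ 0.4788 -0.3183  0.0771] yaw 79.9 axis [ 0.024 -0.011 -1.   ] [ 0.6  1.4 -0.9] 0.7584692783115202
[[ 0.5441 -0.1688  0.006 ]
 [ 0.5458 -0.1045  0.006 ]
 [ 0.6151 -0.1026  0.006 ]
 [ 0.6095 -0.1701  0.006 ]] [ 0.5786 -0.1365  0.006 ]
((579.6285400390625, -135.69989013671875), (67.61643981933594, 69.6651840209961), 88.88197326660156)
```

View pics/w7.png

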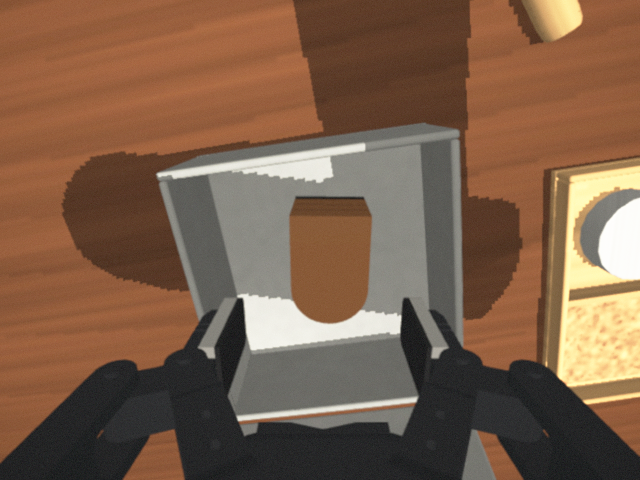

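>>> drive_tool(deltas="6.5 -0.7 0.4 -0.5 0.6 1.4 0; 6.5 -0.2 0 -2 0 0 -0.5; 6.5 0 0 -1.5 0 0 0; 6.5 0 0 0 0 0 0")

```text
time: 6.0
position: [0.4756, -0.3166, 0.0466]
eef_rot: [0.71, 0.062, 0.699, -0.066]
force: [-0.3, -1.0, -0.7]
gripper_width: 0.761
```

```bash
python3 w.py w8
```

```text
6.0 [ 0.4756 -0.3166  0.0466] yaw 79.7 axis [ 0.015 -0.007 -1.   ] [-0.3 -1.  -0.7] 0.760694660095741
```

View pics/w8.png

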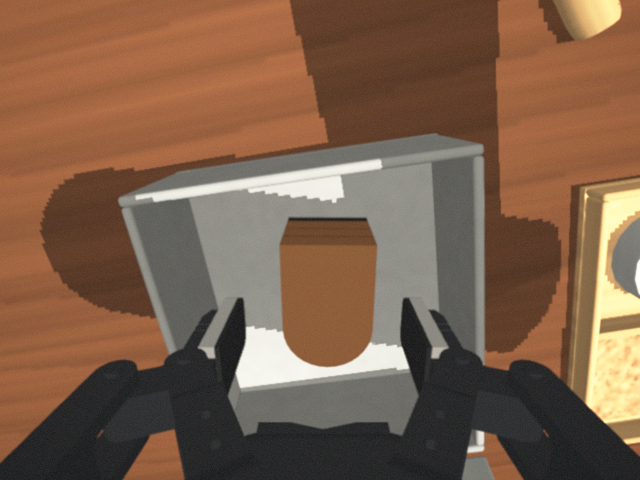

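>>> drive_tool(deltas="6.5 -0.4 0.2 -1 0.4 0.9 -0.5; 6.5 -0.3 0.1 -1.4 0.2 0.5 -0.5; 6.5 0 0 -0.4 0 0 0")

```text
time: 6.35
position: [0.4715, -0.3146, 0.0222]
eef_rot: [0.703, 0.07, 0.705, -0.069]
force: [-0.7, 0.4, 0.0]
gripper_width: 0.759
```

```bash
python3 w.py w9
```

```text
6.35 [ 0.4715 -0.3146  0.0222] yaw 78.7 axis [-0.003  0.001 -1.   ] [-0.7  0.4  0. ] 0.7590082803459297
```

View pics/w9.png

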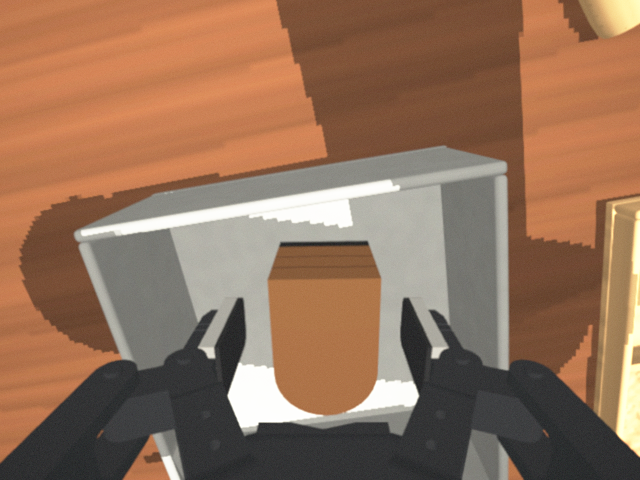

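Straddling the heel, level and aligned. Close.

>>> drive_tool(deltas="0 0 0 0 0 0 0; 0 0 0 0 0 0 0; 0 0 0 0 0 0 0; 0 0 0 0 0 0 0; 0 0 0 0 0 0 0")

```text
time: 6.9
position: [0.4721, -0.3149, 0.0226]
eef_rot: [0.703, 0.069, 0.704, -0.069]
force: [0.2, -0.1, -1.1]
gripper_width: 0.453
```

```bash
python3 w.py w10
```

```text
6.9 [ 0.4721 -0.3149  0.0226] yaw 78.8 axis [-0.002 -0.    -1.   ] [ 0.2 -0.1 -1.1] 0.4525274400171414
```

View pics/w10.png

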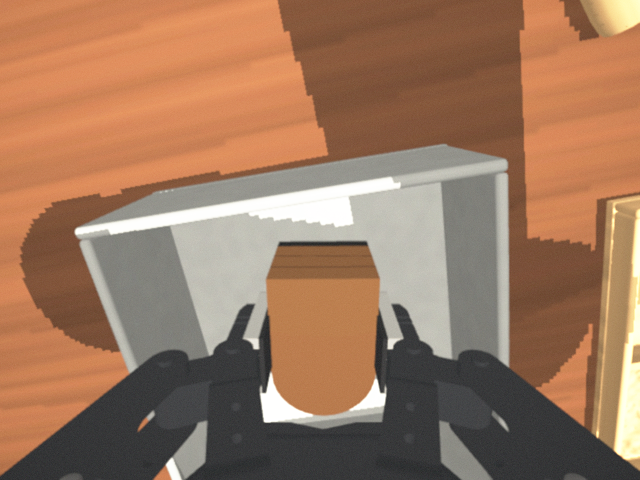

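>>> drive_tool(deltas="0 0 0 2 0 0 0; 0 0 0 3 0 0 0; 0 0 0 3.5 0 0 0; 0 0 0 3.5 0 0 0; 0 0 0 2 0 0 0; 0 1.5 3 0 0 0 3; 0 2 3.5 0 0 0 3; 0 2 3.5 0 0 0 3")

```text
time: 7.75
position: [0.5237, -0.2149, 0.1679]
eef_rot: [0.705, 0.015, 0.709, -0.015]
force: [0.0, -0.5, -0.3]
gripper_width: 0.456
```

>>> drive_tool(deltas="0 2.5 3.5 0 0 0 1.2; 0 1.5 2.5 0 0 0 0; 0 0.5 1 0 0 0 0; 0 0 0 0 0 0 0")

```text
time: 8.15
position: [0.5713, -0.1382, 0.1679]
eef_rot: [0.706, 0.006, 0.709, -0.005]
force: [-0.7, -1.1, -1.0]
gripper_width: 0.453
```

```bash
python3 w.py w11;python3 w.py w11s side
```

```text
8.15 [ 0.5713 -0.1382  0.1679] yaw 89.1 axis [-0.004  0.001 -1.   ] [-0.7 -1.1 -1. ] 0.45283351700124086
8.2 [ 0.5709 -0.1389  0.1679] yaw 89.1 axis [-0.004  0.001 -1.   ] [-0.1 -0.1  0.2] 0.4532942695994914
```

View pics/w11.png

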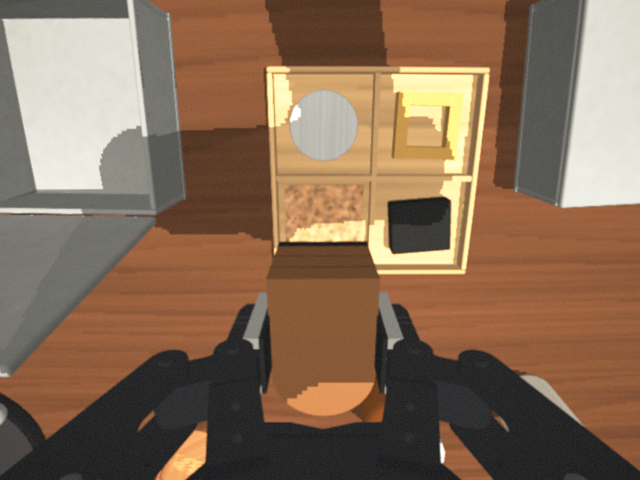

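View pics/w11s.png

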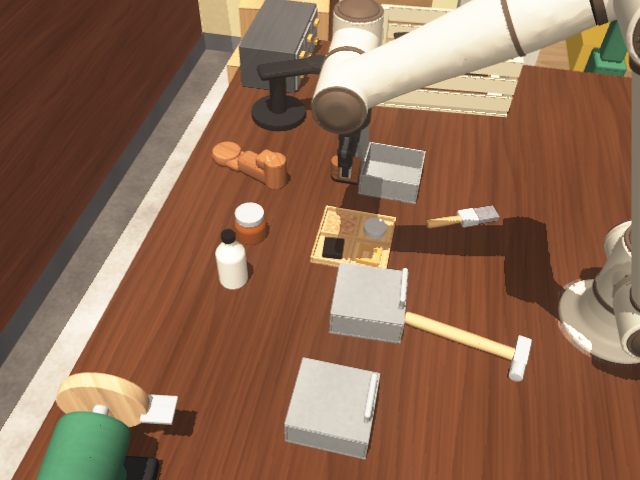

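```bash
python3 - <<'E'
from h import *; import pickle
c=pickle.load(open("pics/w11.pkl","rb"))
print(cast(c,[(286,184),(362,185),(363,240)],.006).round(4))
print("tray corners",cast(c,[(267,69),(488,70),(464,272)],.018).round(4))
print("divider cross",cast(c,[(373,178)],.018).round(4))
print("heel top front, bottom front",cast(c,[(267,275),(379,275)],.168-.022+.042-.0005+.004-.0).round(4),cast(c,[(278,244),(368,244)],.1495).round(4))
E
```

```text
[[ 0.5434 -0.1679  0.006 ]
 [ 0.5452 -0.1052  0.006 ]
 [ 0.5931 -0.1035  0.006 ]]
tray corners [[ 0.457  -0.1769  0.018 ]
 [ 0.4596 -0.0154  0.018 ]
 [ 0.6194 -0.0175  0.018 ]]
divider cross [[ 0.5377 -0.0978  0.018 ]]
heel top front, bottom front [[ 0.5442 -0.157   0.1915]
 [ 0.5448 -0.118   0.1915]] [[ 0.547  -0.1582  0.1495]
 [ 0.5477 -0.1169  0.1495]]
```

>>> drive_tool(deltas="0 0.25 0.1 -3.5 0 0 0; 0 0 0 -4 0 0 0; 0 0 0 -3 0 0 0; 0 0 0 -1.5 0 0 0; 0 0 0 -0.5 0 0 0; 0 0 0 0 0 0 0")

```text
time: 8.85
position: [0.5692, -0.1471, 0.0415]
eef_rot: [0.707, 0.01, 0.707, -0.01]
force: [0.8, -0.3, -0.0]
gripper_width: 0.458
```

```bash
python3 w.py w12;python3 w.py w12s side; python3 -c "
import cv2
im=cv2.imread('pics/w12s.png');cv2.imwrite('pics/w12z.png',cv2.resize(im[180:290,280:430],None,fx=5,fy=5,interpolation=2))"
```

```text
8.85 [ 0.5692 -0.1471  0.0415] yaw 88.4 axis [-0.001 -0.001 -1.   ] [ 0.8 -0.3 -0. ] 0.4577629976451765
8.9 [ 0.5695 -0.1471  0.042 ] yaw 88.4 axis [-0.    -0.001 -1.   ] [-0.2 -0.2 -1.4] 0.45889410344698234
```

View pics/w12.png

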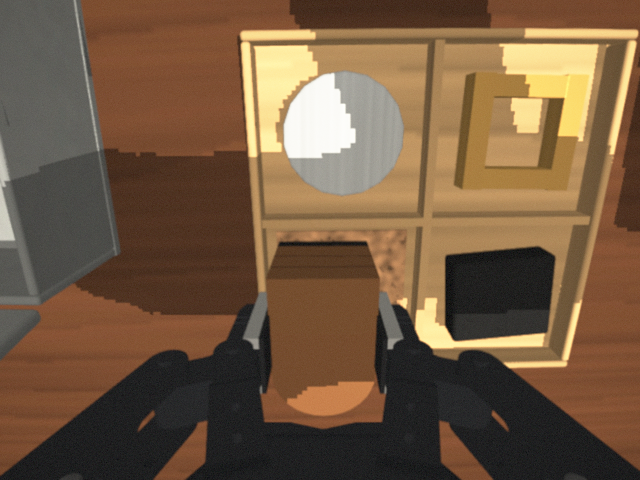

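View pics/w12z.png

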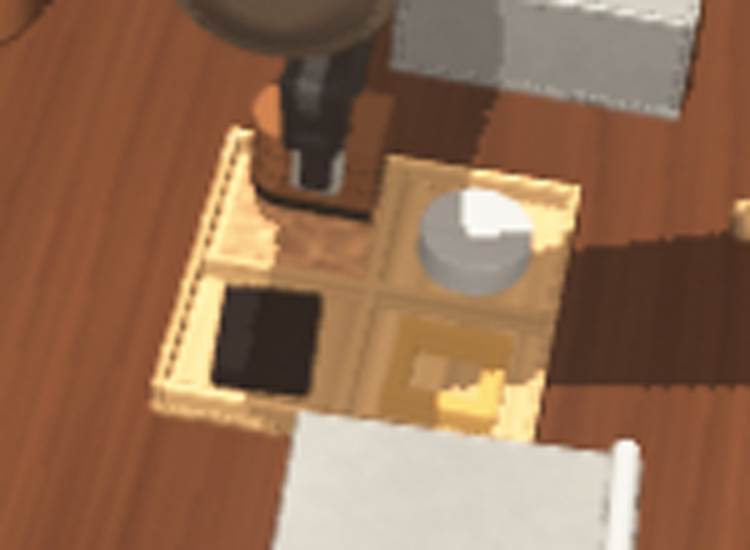

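>>> drive_tool(deltas="0 0.45 0.9 0.2 0 0 0.7; 0 0 0.1 0 0 0 0; 0 0 0 0 0 0 0")

```text
time: 9.25
position: [0.5773, -0.1363, 0.0483]
eef_rot: [0.71, 0.005, 0.704, -0.005]
force: [1.0, 0.3, -1.3]
gripper_width: 0.456
```

>>> drive_tool(deltas="0 -0.3 0 -0.8 0 0 0; 0 0 0 -0.4 0 0 0")

```text
time: 9.45
position: [0.5751, -0.1358, 0.0372]
eef_rot: [0.711, 0.005, 0.703, -0.005]
force: [0.1, -0.5, -0.6]
gripper_width: 0.452
```

```bash
python3 w.py w13
```

```text
9.45 [ 0.5751 -0.1358  0.0372] yaw 89.2 axis [ 0.012 -0.001 -1.   ] [ 0.1 -0.5 -0.6] 0.4521035637336572
```

View pics/w13.png

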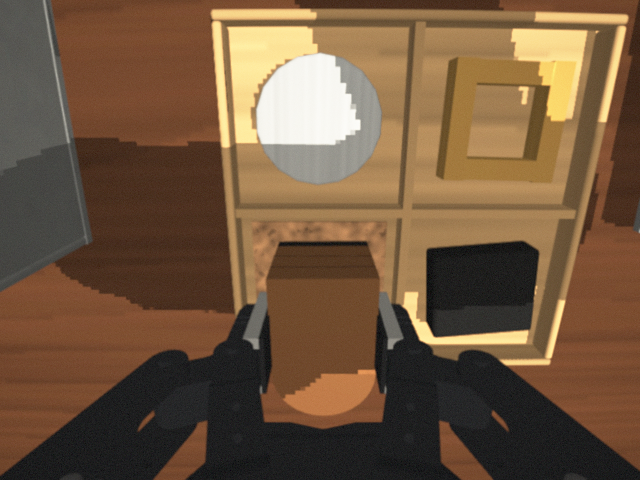

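>>> drive_tool(deltas="0 0 -0.1 -0.5 0 0.6 0; 0 0 0 -0.3 0 0 0; 0 0 0 -0.2 0 0 0")

```text
time: 9.8
position: [0.5751, -0.137, 0.0255]
eef_rot: [0.707, 0.004, 0.707, -0.005]
force: [-0.1, 0.0, 0.0]
gripper_width: 0.459
```

>>> drive_tool(deltas="0 0 0 -0.15 0 0 0; 0 0 0 0 0 0 0")

```text
time: 10.0
position: [0.5751, -0.1371, 0.024]
eef_rot: [0.707, 0.004, 0.708, -0.005]
force: [-0.5, 0.5, 0.0]
gripper_width: 0.458
```

```bash
python3 w.py w14
```

```text
10.0 [ 0.5751 -0.1371  0.024 ] yaw 89.2 axis [-0.001 -0.001 -1.   ] [-0.5  0.5  0. ] 0.4575392096142217
```

>>> drive_tool(deltas="0 0 0 -0.1 0 0 0; 0 0 0 0 0 0 0")

```text
time: 10.25
position: [0.5753, -0.1371, 0.0243]
eef_rot: [0.707, 0.004, 0.707, -0.005]
force: [0.0, 0.6, -0.3]
gripper_width: 0.454
```

```bash
python3 w.py w15; python3 w.py w15s side; python3 -c "
import cv2
im=cv2.imread('pics/w15s.png');cv2.imwrite('pics/w15z.png',cv2.resize(im[180:290,280:430],None,fx=5,fy=5,interpolation=2))"
```

```text
10.25 [ 0.5753 -0.1371  0.0243] yaw 89.3 axis [-0.001 -0.001 -1.   ] [ 0.   0.6 -0.3] 0.4540003934803789
10.3 [ 0.5754 -0.1371  0.0242] yaw 89.3 axis [-0.001 -0.002 -1.   ] [-1.4  0.1 -0.5] 0.45790003057965184
```

View pics/w15.png

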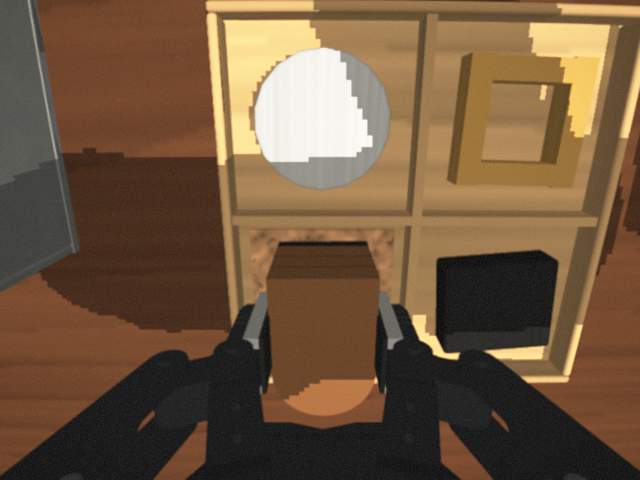

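View pics/w15z.png

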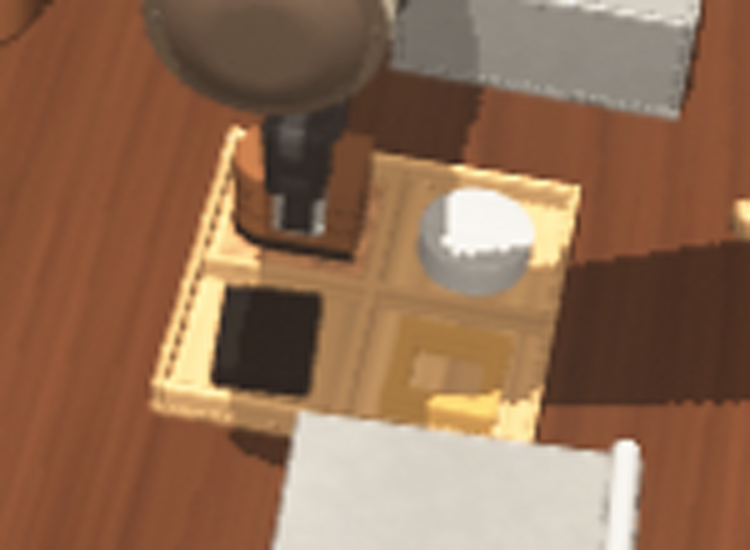

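>>> drive_tool(deltas="0 0 0 -0.2 0 0 0; 0 0 0 0 0 0 0")

```text
time: 10.55
position: [0.5757, -0.1371, 0.0245]
eef_rot: [0.707, 0.004, 0.707, -0.005]
force: [0.2, 0.6, -0.3]
gripper_width: 0.46
```

>>> drive_tool(deltas="0 0 0 -0.3 0 0 0")

```text
time: 10.65
position: [0.5762, -0.1372, 0.0239]
eef_rot: [0.707, 0.003, 0.707, -0.005]
force: [-9.1, 4.5, 29.5]
gripper_width: 0.456
```

>>> drive_tool(deltas="0 0 0 0 0 0 0; 5.5 0 0 0 0 0 0; 5.5 0 0 0 0 0 0; 5.5 0 0 0 0 0 0")

```text
time: 11.05
position: [0.5764, -0.1372, 0.0235]
eef_rot: [0.708, 0.003, 0.707, -0.005]
force: [-0.2, 0.2, -1.8]
gripper_width: 0.644
```

```bash
python3 w.py w16
```

```text
11.05 [ 0.5764 -0.1372  0.0235] yaw 89.4 axis [ 0.001 -0.003 -1.   ] [-0.2  0.2 -1.8] 0.6439740414045597
```

View pics/w16.png

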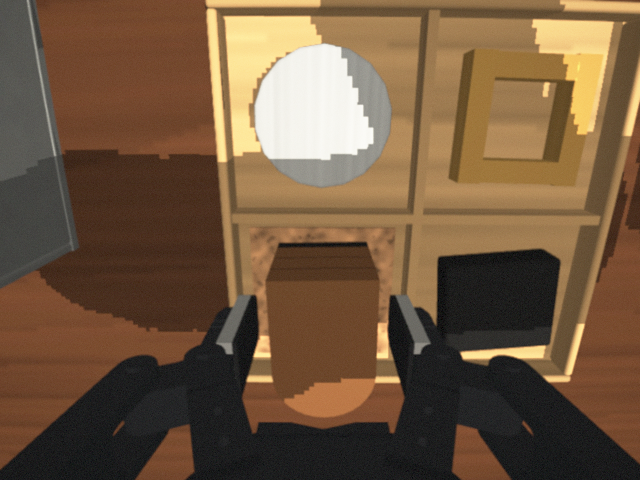

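Released with room on both sides; lift straight up.

>>> drive_tool(deltas="5.5 0 0 2 0 0 0; 5.5 0 0 3 0 0 0; 5.5 0 0 4 0 0 0; 5.5 0 0 4 0 0 0; 5.5 -4 0 2 0 0 0; 5.5 -4 0 0 0 0 0; 5.5 -4 0 0 0 0 0; 5.5 0 0 0 0 0 0")

```text
time: 11.9
position: [0.4502, -0.1375, 0.1739]
eef_rot: [0.705, 0.003, 0.709, -0.005]
force: [0.2, -0.1, 0.9]
gripper_width: 0.645
```

```bash
python3 w.py w17;python3 w.py w17s side; python3 w.py w17t top; python3 -c "
import cv2,numpy as np
im=cv2.imread('pics/w17s.png');a=cv2.resize(im[180:290,280:430],(750,550),interpolation=2)
cv2.imwrite('pics/w17z.png',a)"
```

```text
11.9 [ 0.4502 -0.1375  0.1739] yaw 89.3 axis [-0.007 -0.003 -1.   ] [ 0.2 -0.1  0.9] 0.6447321688288875
11.95 [ 0.453  -0.1376  0.1744] yaw 89.3 axis [-0.004 -0.004 -1.   ] [0.2 0.4 0.7] 0.6479223390292327
12.0 [ 0.4549 -0.1377  0.1745] yaw 89.4 axis [-0.003 -0.004 -1.   ] [ 0.1  0.4 -0.6] 0.6429510660856297
```

View pics/w17.png

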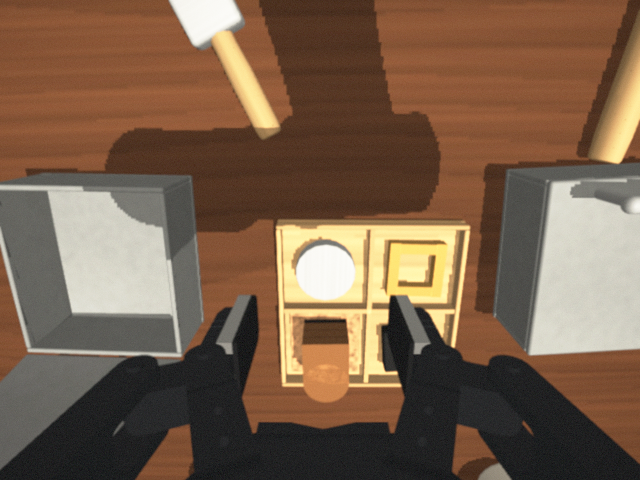

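View pics/w17z.png

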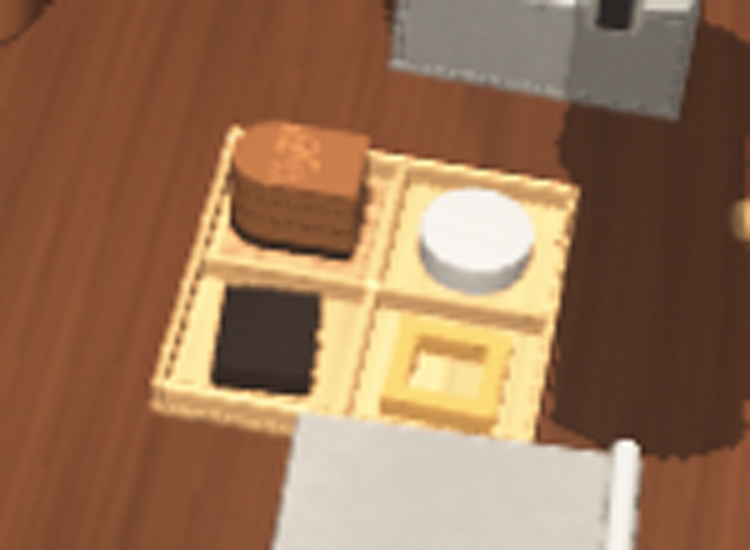

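View pics/w17s.png

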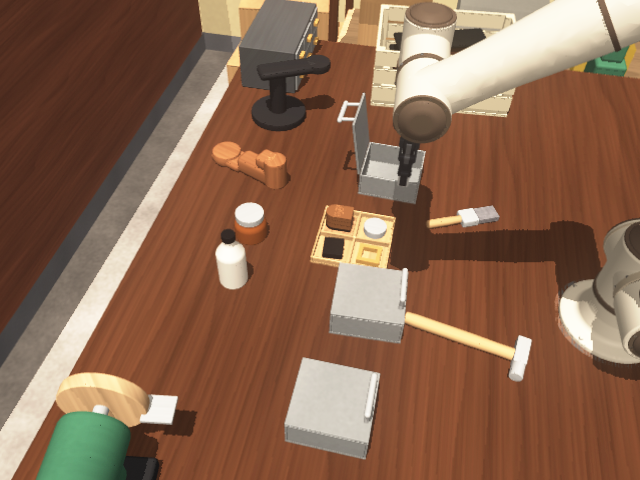

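```bash
python3 - <<'E'
from h import *
c=get_calibration("side")
z=np.array([(368,135),(357,192),(240,180),(232,165),(262,124)])
print(cast(c,np.array([280,180])+z/5,.048).round(4))
print(proj(c,[[.578,-.137,.006]]))
c2=__import__("pickle").load(open("pics/w17.pkl","rb"))
print(cast(c2,[(304,335),(349,335)],.048).round(4), cast(c2,[(326,402)],.048).round(4))
E
```

```text
[[ 0.5543 -0.1586  0.048 ]
 [ 0.5531 -0.1218  0.048 ]
 [ 0.6051 -0.1176  0.048 ]
 [ 0.6104 -0.126   0.048 ]
 [ 0.6022 -0.1549  0.048 ]]
[[340.60621706 224.96445268]]
[[ 0.5422 -0.1545  0.048 ]
 [ 0.5426 -0.1171  0.048 ]] [[ 0.6111 -0.1368  0.048 ]]
```

```bash
python3 -c "
from workcell import *
print(finish_job())"
```

```text
the job is handed in; nothing more can be done
None
```

The heel is standing upright on its tread on the cork pad, and I handed the job in at about 12 s of robot time. It was in the first tin I opened, the one on the robot's right, so the other two tins stayed shut. I swung that lid back well past upright, gripped the heel by its flat sides and lowered it onto the pad. The wrist force peaked at about 29 N on contact, and I let go only after that.

**Last checks:**
- **Heel position:** the side and wrist pictures put the heel's centre at about (0.577 to 0.582, -0.14) m. The pad's centre measures (0.577 to 0.578, -0.137) m, so the heel is within about 5 mm of it. It looked upright and clear of the dividers.
- **The two views:** they disagree by up to about 11 mm on where the heel's front edge is. I take this to be rough corner picking in the blurred pictures; it is well inside the 25 mm allowed.
- **Other things:** the tray's other items, the bottle and the jar all look to be where they were. I judged this by eye only.
- **Robot:** the gripper is clear of everything.

**Drift:** short moves missed by up to 9 mm, so I corrected the position before gripping and again before setting the heel down.

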